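# Zero the scale and stand the weighted tin heavy end down

### The job

Zero the empty kitchen scale by pressing its round blue key gently until it gives its slight travel. Then lift the closed red tin to feel which of its two like ends is the heavy one, and stand it gently upright in the middle of the scale's pan, heavy end down, and let go. Leave the other things on the ledge as they are.

Things in the scene. Friction and masses are not known exactly. Their poses are not given: they have to be found in the camera images.
- tin: closed red tin, 140 x 50 x 50 mm, steel bands at both ends, lying on the ledge. Origin at its centre, x along the length. 0.5 to 0.65 kg, mostly a block shut in one end, about 50 mm from the middle: the +x or the -x end, drawn anew each time, unmarked. Gripped at its middle and lifted it pulls towards that end with 0.15 to 0.25 N m. A light block fills the other end; 1 mm of play.
- tin_partitions: two thin cross walls hidden inside the tin, 31.5 mm either side of its middle, that close off the end chambers; they belong to the tin (same origin and axes) and are never seen. With the tin upright, the block of the upper end rests on the upper wall: about 3 to 5 N if that is the heavy one, 0.2 N if it is the light one.
- scale: flat white battery kitchen scale, fixed to the ledge, 200 (x) x 150 (y) x 18 mm high, origin at the centre of its underside, -x is its front edge with the key and a dark display window; the square steel pan stands on it. (Along the far side of the ledge, from 0.7 m ahead of the robot and over 0.2 m to either side, stand a charcoal stove and a kettle, up to 0.21 m high, and farther out at the sides a low charcoal box and plates.)
- pan (a point): centre of the top face of the scale's square steel pan (130 x 130 mm, top 26 mm above the ledge, firm), axes as the scale's, z up.
- tare_top (a point): centre of the top of the round blue zero key, 28 mm across, near the front edge of the scale (72 mm in front of the scale's centre, 20 mm to its -y side); it stands 5 mm above the scale's casing, its top 23 mm above the ledge.
- tare (a joint): travel of the zero key in m: 0 free, 0.003 pressed to its stop; sprung, about 3.5 N at 0.0015 and 7 N at the stop, rigid after that.
- pot_lid: clay pot lid lying flat, 120 mm across, knob to 42 mm high; origin under its centre. Bystander.
- mug: blue mug, 76 mm across without its handle (at its +y), 80 mm high; origin under its centre. Bystander.
- jar: amber glass jar with yellow cap, 68 mm across, 105 mm high; origin under its centre. Bystander.
- can: closed food can with a green band, 70 mm across, 100 mm high; origin under its centre. Bystander.
- tumbler: steel drinking tumbler, 60 mm across, 90 mm high, standing; origin under its centre. Bystander.
- poker: short steel poker lying along its y axis, 12 mm thick, from 150 mm (ring, 48 mm wide) on the -y side to 150 mm (bent tip) on the +y side of its origin, which is on the ledge. Bystander.
- scoop: yellow plastic scoop, 70 x 100 x 35 mm with an 80 mm handle to its -y; origin under the middle of its tray. Bystander.

How it is judged:
On the way, in this order (a step that is already met when the one before it is completed fails the run):
1. the zero key is pressed (1.5 mm, about 3.5 N) while the pan is empty (value of joint tare above 0.0015 m and horizontal distance between tin and pan above 0.12 m), for 0.1 s.
2. the tin is lifted clear of the ledge by the fingers (height (world z) of tin above 0.05 m and contact force between the fingers and tin above 2 N), for 0.2 s.
At the end, for the whole second after the job is handed in: The tin stands at rest on the pan, its length within 0.1 rad of upright, its middle within 30 mm of the pan's middle (seen from above), its heavy end down (less than 1.2 N on its inner partitions), the zero key is free again (angle between the x axis of tin and the z axis of pan, either way round below 0.1 rad and horizontal distance between tin and pan below 0.03 m and height (world z) of tin between 0.09 and 0.102 m and contact force between tin_partitions and anything else below 1.2 N and linear speed of tin below 0.02 m/s and value of joint tare below 0.0008 m); the robot touches nothing.
It fails at once if the zero key is hit with more than 35 N (contact force between tare and anything else above 35 N).
It fails at once if the tin is dropped or thrown onto the pan (faster than 0.5 m/s within 2 cm of it) (horizontal distance between tin and pan below 0.06 m and angle between the x axis of tin and the z axis of pan, either way round below 0.1 rad and height (world z) of tin below 0.116 m and linear speed of tin above 0.5 m/s).
It fails at once if a bystander is shifted by more than 25 mm (distance of any of pot_lid, mug, jar, can, poker, scoop, tumbler from where it was at the start of the episode above 0.025 m).
It fails at once if a bystander is tipped by more than 0.3 rad (angle between any of pot_lid, mug, jar, can, poker, scoop, tumbler's own z axis and vertical above 0.3 rad).
It also fails if it takes over 67 s, if anything falls off the work surface, if the arm or the gripper's body presses on something with over 40 N, if the wrist force passes 120 N, or if a joint passes its speed limit or range.

### The arm

A 6-joint arm with a two-finger parallel gripper is mounted at the origin on the work surface. World frame = base frame: x ahead of the robot, y to its left, z up, the work surface at z = 0. Lengths are in m, angles in rad, forces in N, time in s.
With the tool pointing down it reaches from about 0.4 to 0.825 m from the base axis. Payload 7 kg.
Tool frame: the origin (TCP) lies midway between the tips of the shut fingers; the grasp point (between the pads) lies 19 mm behind it (grip_point_offset is the distance from the TCP to the grasp point, in m); z points along the fingers, y is the line along which they close (so a half turn about z gives the same grasp; the last joint's range is limited). The gripper opens to 88 mm and grips with 3 to 60 N. Pads are 19 mm wide; open, the fingers measure 130 mm over their backs; the gripper's body (78 mm by 193 mm) begins 47 mm behind the grasp point.
Start: joints at [-0.99, 0.359, 0.012, 0, -1.224, -0.288], TCP at [0.195, -0.646, 0.227] pointing down, gripper open.
Joint ranges: [-3.07, 3.07], [-1.43, 2.12], [-1.02, 1.25], [-3.03, 1.67], [-3.05, -0], [-3.03, 3.03]. Speed limits (rad/s): [2.39, 2.39, 3.01, 3.14, 3.14, 3.14].

### API

Orientations are given as a rotation vector (axis times angle).
In Python, from rig import * gives the robot as it stands.
- The arm moves only by the tool send_rows, never from a script. Its argument "increments" is one flat list of numbers, 4 for each row, row after row: the shift along the tool's x, y, z scaled (see below), then the turn about the tool's z scaled (see below). A call has 1 to 5 rows; each row shifts and turns the commanded pose from where the row before left it, along the tool's axes as they then stand; what a row does not reach is not made up. The controller multiplies each number of a shift by 25 mm and each number of a turn by 5 degrees. A row lasts 1/12 s, in which the tool goes at most 41.7 mm and 7.16 degrees, less where a joint would pass 70% of its speed; a pose out of reach is approached as far as the arm can. A call with a number of a shift or a turn outside -1 to 1 is refused whole. A call with a gripper value outside its range is refused whole. "hand" is the opening, from 0 (shut) to 1 (fully open), set as the call begins (left out, the last holds). The fingers move at their own pace and stop on an object; "force" is the grip in N (left out, the last holds). Time passes only in rows, so rows that do not move let the fingers close. It gives the time, the measured TCP pose, the force, the opening and the grip force at its end, in the units of the state.
- state(): the state, without advancing time (a new reading comes with each control period).
- read_camera(name): name is "side" or "top"; returns the picture (480x640x3 uint8, blue, green, red); there is no depth.
- get_calibration(name): a dict with "mtx" (3x3 intrinsics, pixels), "cam_to_world" (4x4, takes a point from camera to world coordinates). Camera axes: x right, y down, z forward; pixel columns grow to the right and rows downward; lengths in m; the calibration is good to about 2 mm. A picture is of the moment at which its call begins. get_calibration takes no time and is no camera call.
- finish_job(): hands the job in; it is judged then, once.
The state is a dict: "time_s": time; "qpos": joint angles; "qd": joint speeds; "joint_torque": joint torques, N m; "tool_pos": TCP position; "eef_rot": TCP orientation; "force": force on the tool from outside, world axes, zero at the start; "moment": the same for the moment, N m; "gripper_width": finger opening in m; "finger_force": force on a finger pad.
Only numpy, scipy, OpenCV 4.12 (cv2) and the standard library are available. Lean on these libraries where they do the work, as an engineer would, in place of code of your own. Each camera call takes 0.05 s, during which the arm holds its last target. There are 200 camera calls.

## Working session

There is one attempt and no reset: what is moved stays moved. The work goes in short steps, Python scripts to look and compute and a tool call to move; the robot and the scene stay as the last step left them, time stands still between calls to the robot, and variables do not carry over. Pictures are saved under pics/ and viewed, at most 10 in all, crops included, and the job is handed in when it is done.

Besides the shell and the picture viewer there is one more tool, called after "Emit:" as a command line: name --argument value ..., lists and objects as JSON in quotes. send_rows: Moves the arm, as the interface text tells. Shifts and turns lie within -1 to 1; 1 stands for 25 mm of shift or 5 degrees of turn. Its arguments: {"type":"object","properties":{"increments":{"type":"array"},"hand":{"type":"number"},"force":{"type":"number"}},"required":["increments"]}

```bash
ls; mkdir -p pics
python3 - <<'E'
from rig import *
import cv2
for n in ("side","top"):
    cv2.imwrite(f"pics/{n}0.png",read_camera(n)); c=get_calibration(n); print(n,c["mtx"],c["cam_to_world"])
print(state())
E
```

```text
pics
side [[543.78617615   0.         331.23025855]
 [  0.         543.78617615 231.81609729]
 [  0.           0.           1.        ]] [[-0.97266327 -0.14486723  0.18149286  0.31415143]
 [-0.23220775  0.59869116 -0.76658232  0.98200766]
 [ 0.00239449 -0.78777052 -0.61596419  0.91057505]
 [ 0.          0.          0.          1.        ]]
top [[492.33846298   0.         310.97698564]
 [  0.         492.33846298 240.92803061]
 [  0.           0.           1.        ]] [[-0.01639961 -0.99381365  0.10984301  0.41865961]
 [-0.99985914  0.01669271  0.00174925 -0.05819788]
 [-0.003572   -0.10979885 -0.99394741  1.28670015]
 [ 0.          0.          0.          1.        ]]
{'time_s': 0.1, 'qpos': array([-9.89911988e-01,  3.59332660e-01,  1.11539182e-02, -2.87602014e-04,
       -1.22411174e+00, -2.88095028e-01]), 'qd': array([ 0.00141261, -0.00175822,  0.00126927,  0.00099147,  0.00074532,
        0.00163519]), 'joint_torque': array([-2.03228039e-03, -5.84163094e+01,  2.93750238e+01,  7.01557025e+00,
        1.01719241e-02, -5.94124822e-05]), 'tool_pos': array([ 0.19465812, -0.64586587,  0.2257104 ]), 'eef_rot': array([ 4.58063126e-01, -3.10763040e+00, -2.30746708e-03]), 'force': array([-0.15946104, -0.58290813, -0.39493029]), 'moment': array([ 0.04951603, -0.03035628, -0.0174835 ]), 'finger_force': 0.0, 'gripper_width': 0.0874402057671715}
```

View pics/top0.png

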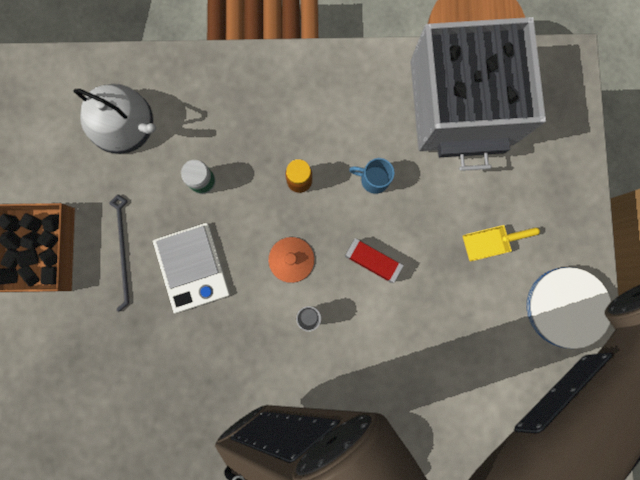

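View pics/side0.png

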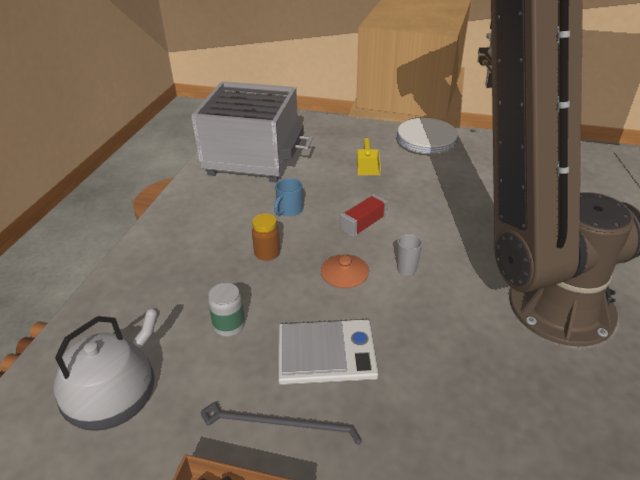

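The top view shows the tin at about (375,260), the scale at about (190,268) with its key at (206,292), and the tumbler at (308,318). The side view shows the tin at (363,216), the key at (360,338) and the pan at about (313,348).

```bash
cat > h.py <<'E'
from rig import *
import cv2, numpy as np
from scipy.spatial.transform import Rotation as R
def ray(n,uv):
    c=get_calibration(n); T=c["cam_to_world"]
    d=T[:3,:3]@np.linalg.solve(c["mtx"],[uv[0],uv[1],1.]); return T[:3,3],d/np.linalg.norm(d)
def plane(n,uv,z):
    o,d=ray(n,uv); return o+d*(z-o[2])/d[2]
def tri(a,b):
    (o1,d1),(o2,d2)=ray("top",a),ray("side",b)
    s=np.linalg.lstsq(np.c_[d1,-d2],o2-o1,rcond=None)[0]
    p,q=o1+s[0]*d1,o2+s[1]*d2; return (p+q)/2,np.linalg.norm(p-q)
def mask(im,lo,hi,box):
    m=cv2.inRange(cv2.cvtColor(im,cv2.COLOR_BGR2HSV),lo,hi); k=np.zeros_like(m)
    x0,y0,x1,y1=box; k[y0:y1,x0:x1]=m[y0:y1,x0:x1]
    return max(cv2.findContours(k,cv2.RETR_EXTERNAL,cv2.CHAIN_APPROX_NONE)[0],key=cv2.contourArea)
def cen(c):
    m=cv2.moments(c); return m["m10"]/m["m00"],m["m01"]/m["m00"]
E
python3 - <<'E'
from h import *
np.set_printoptions(precision=4,suppress=True)
t=cv2.imread("pics/top0.png"); s=cv2.imread("pics/side0.png")
B=((100,120,60),(130,255,255))
kt=mask(t,*B,(190,275,225,310)); ks=mask(s,*B,(340,325,380,352))
print("key",cen(kt),cen(ks),cv2.contourArea(kt),cv2.contourArea(ks),tri(cen(kt),cen(ks)),plane("top",cen(kt),.023),plane("side",cen(ks),.023))
rt=mask(t,(0,180,110),(6,255,255),(335,230,415,290))
r=cv2.minAreaRect(rt); print("tin red top",r, cv2.contourArea(rt))
bx=cv2.boxPoints(r); P=np.array([plane("top",p,.05) for p in bx]); print(P, P.mean(0))
# whole scale + pan
w=mask(t,(0,0,215),(180,40,255),(140,215,240,320)); r=cv2.minAreaRect(w);print("scale",r)
P=np.array([plane("top",p,.018) for p in cv2.boxPoints(r)]);print(P,P.mean(0))
w=mask(s,(0,0,195),(180,40,255),(265,310,385,390)); print("side scale",cv2.minAreaRect(w))
def crop(i,x0,y0,x1,y1,k): return cv2.resize(i[y0:y1,x0:x1],None,fx=k,fy=k,interpolation=cv2.INTER_CUBIC)
a=crop(t,330,225,420,295,4); b=crop(s,325,185,405,245,4)
c=crop(t,145,215,235,320,4)[:,:]; d=crop(s,270,310,385,390,4)[:,:440]
H=600;o=np.zeros((H,800,3),np.uint8)
a=cv2.resize(a,(360,280));b=cv2.resize(b,(320,240));o[:280,:360]=a;o[:240,400:720]=b
c=cv2.resize(c,(270,315));o[285:600,:270]=c; d=cv2.resize(d,(440,320)); o[280:600,320:760]=d
cv2.imwrite("pics/crop0.png",o)
E
```

```text
key (205.48735632183906, 291.41609195402293) (359.3963414634146, 337.2845528455284) 72.5 82.0 (array([0.4332, 0.216 , 0.0218]), np.float64(0.00019864876252197723)) [0.4331 0.2157 0.023 ] [0.4331 0.217  0.023 ]
tin red top ((373.9575500488281, 260.4764099121094), (44.29063415527344, 19.911357879638672), 29.05460548400879) 822.0
[[ 0.5094 -0.1529  0.05  ]
 [ 0.553  -0.1784  0.05  ]
 [ 0.497  -0.2742  0.05  ]
 [ 0.4538 -0.2484  0.05  ]] [ 0.5033 -0.2135  0.05  ]
scale ((189.9495391845703, 268.1651611328125), (74.80622863769531, 57.086448669433594), 73.3007583618164)
[[0.5668 0.357  0.018 ]
 [0.6074 0.2153 0.018 ]
 [0.421  0.1589 0.018 ]
 [0.3817 0.2985 0.018 ]] [0.4942 0.2574 0.018 ]
side scale ((327.5367431640625, 377.14886474609375), (4.087796211242676, 97.24056243896484), 86.76029968261719)
```

View pics/crop0.png

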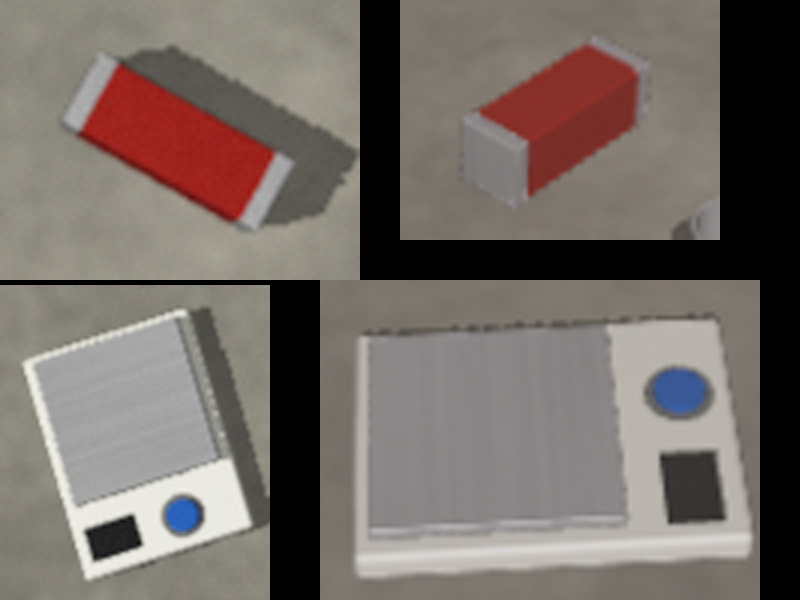

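The crops show the steel ends of the tin and the pan's four corners clearly. I'll triangulate those corners across both views.

Run:
```python
from h import *
np.set_printoptions(precision=4,suppress=True)
T={"pan":([(156.7,242.7),(204.3,226),(217.7,272.7),(171,288)],[(282,371.75),(282.5,324.25),(342,321.25),(346.25,369.5)]),
"tin":([(355.75,238.5),(346,257),(392.5,282),(403,264.5)],[(340.5,214.5),(356.75,221.25),(387,202),(373,194.5)])}
for k,(a,b) in T.items():
    P=[]
    for p,q in zip(a,b):
        x,e=tri(p,q); P.append(x); print(k,x,round(e,4))
    P=np.array(P); print(" mean",P.mean(0),"sides",np.linalg.norm(P-np.roll(P,-1,0),axis=1))
    z={"pan":.026,"tin":.05}[k]; print(" plane top",np.mean([plane("top",p,z) for p in a],0),"side",np.mean([plane("side",p,z) for p in b],0))
s=state(); M=R.from_rotvec(s["eef_rot"]).as_matrix(); print(M)
```

```text
pan [0.5626 0.3425 0.0254] 0.0051
pan [0.6024 0.22   0.0231] 0.001
pan [0.4793 0.1839 0.0261] 0.0018
pan [0.443  0.3044 0.0215] 0.0005
 mean [0.5218 0.2627 0.024 ] sides [0.1288 0.1283 0.1259 0.1256]
 plane top [0.5212 0.2621 0.026 ] side [0.5219 0.2643 0.026 ]
tin [ 0.5605 -0.1693  0.0491] 0.0016
tin [ 0.5124 -0.1433  0.0542] 0.0009
tin [ 0.4489 -0.2586  0.0478] 0.0007
tin [ 0.4928 -0.2866  0.0474] 0.0015
 mean [ 0.5036 -0.2144  0.0496] sides [0.0549 0.1318 0.052  0.1355]
 plane top [ 0.5033 -0.2143  0.05  ] side [ 0.504  -0.2137  0.05  ]
[[-0.9575 -0.2885 -0.0006]
 [-0.2885  0.9575  0.0014]
 [ 0.0002  0.0015 -1.    ]]
```

Emit:
send_rows --increments '[-0.8,0.58,0,0,-0.8,0.58,0,0,-0.8,0.58,0,0,-0.8,0.58,0,0,-0.8,0.58,0,0]' --hand 0

```text
time_s: 0.52
tool_pos: [0.27, -0.5468, 0.2261]
eef_rot: [0.458, -3.108, -0.001]
force: [0.8, -0.1, -0.2]
gripper_width: 0.06
finger_force: 0.0
```

Emit:
send_rows --increments '[-0.8,0.58,0,0,-0.8,0.58,0,0,-0.8,0.58,0,0,-0.8,0.58,0,0,-0.8,0.58,0,0]'

```text
time_s: 0.93
tool_pos: [0.3448, -0.4485, 0.2262]
eef_rot: [0.458, -3.108, -0.001]
force: [0.9, -0.4, -0.0]
gripper_width: 0.0263
finger_force: 0.0
```

Emit:
send_rows --increments '[-0.8,0.58,0,0,-0.8,0.58,0,0,-0.8,0.58,0,0,-0.8,0.58,0,0,-0.8,0.58,0,0]'

```text
time_s: 1.35
tool_pos: [0.4196, -0.3502, 0.2263]
eef_rot: [0.458, -3.108, -0.001]
force: [0.8, -0.0, -0.3]
gripper_width: 0.0008
finger_force: 0.0
```

Emit:
send_rows --increments '[-0.32,0.98,0,0,-0.32,0.98,0,0,-0.32,0.98,0,0,-0.32,0.98,0,0,-0.32,0.98,0,0]'

```text
time_s: 1.77
tool_pos: [0.4218, -0.2214, 0.2262]
eef_rot: [0.458, -3.107, -0.0]
force: [0.7, -0.2, -0.1]
gripper_width: 0.0001
finger_force: 0.0
```

Emit:
send_rows --increments '[-0.32,0.98,0,0,-0.32,0.98,0,0,-0.32,0.98,0,0,-0.32,0.98,0,0,-0.32,0.98,0,0]'

```text
time_s: 2.18
tool_pos: [0.4247, -0.0926, 0.2265]
eef_rot: [0.458, -3.108, -0.0]
force: [1.0, -0.4, 0.2]
gripper_width: 0.0002
finger_force: 0.0
```

Emit:
send_rows --increments '[-0.32,0.98,0,0,-0.32,0.98,0,0,-0.32,0.98,0,0,-0.32,0.98,0,0,-0.32,0.98,0,0]'

```text
time_s: 2.6
tool_pos: [0.4276, 0.0363, 0.2265]
eef_rot: [0.458, -3.108, -0.0]
force: [1.8, 0.4, 0.3]
gripper_width: 0.0003
finger_force: 0.0
```

Emit:
send_rows --increments '[-0.32,0.98,0,0,-0.32,0.98,0,0,-0.32,0.98,0,0,-0.32,0.98,0,0,-0.32,0.98,0,0]'

```text
time_s: 3.02
tool_pos: [0.4306, 0.1651, 0.2264]
eef_rot: [0.458, -3.108, -0.0]
force: [0.8, 0.0, 0.8]
gripper_width: 0.0002
finger_force: 0.0
```

Emit:
send_rows --increments '[-0.34,0.96,0,0,-0.34,0.96,0,0,0,0,0.95,0,0,0,0.95,0,0,0,0.95,0]'

```text
time_s: 3.43
tool_pos: [0.4332, 0.2153, 0.1544]
eef_rot: [-0.46, 3.108, 0.001]
force: [0.0, -0.0, -0.6]
gripper_width: 0.0007
finger_force: 0.0
```

Emit:
send_rows --increments '[0,0,0.95,0,0,0,0.95,0,0,0,0.95,0,0,0,0.6,0,0,0,0.4,0]'

```text
time_s: 3.85
tool_pos: [0.4324, 0.2137, 0.057]
eef_rot: [0.457, -3.106, 0.003]
force: [-0.0, 0.3, 0.3]
gripper_width: 0.0006
finger_force: 0.0
```

Run:
```python
from h import *
a=read_camera("top")[215:320,145:235]; b=read_camera("side")[270:390,270:390]
a=cv2.resize(a,(343,400)); b=cv2.resize(b,(400,400)); cv2.imwrite("pics/key.png",np.hstack([a,b])); s=state(); print(s["tool_pos"],s["force"])
```

```text
[0.43234042 0.21364346 0.05723362] [-0.18874815 -0.44234999  0.03994023]
```

View pics/key.png

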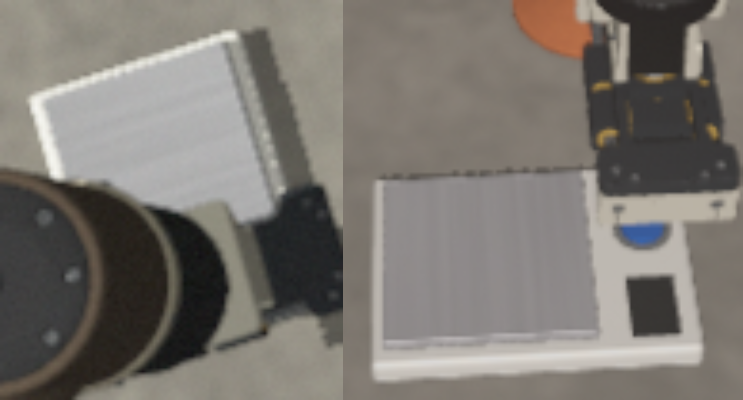

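The fingers are above the key: in the side crop the blue disc shows just below the gripper body, at about (640,235). I'll descend in small steps.

Emit:
send_rows --increments '[-0.05,0.08,0.6,0,0,0,0.5,0,0,0,0.08,0,0,0,0,0,0,0,0,0]'

```text
time_s: 4.37
tool_pos: [0.4344, 0.2173, 0.0304]
eef_rot: [-0.458, 3.107, 0.0]
force: [0.1, -0.5, 0.3]
gripper_width: 0.0005
finger_force: 0.0
```

Emit:
send_rows --increments '[0,0,0.06,0,0,0,0.06,0,0,0,0,0]'

```text
time_s: 4.62
tool_pos: [0.4342, 0.2172, 0.0269]
eef_rot: [-0.458, 3.107, 0.001]
force: [-0.4, -0.0, -0.5]
gripper_width: 0.0002
finger_force: 0.0
```

Emit:
send_rows --increments '[0,0,0.05,0,0,0,0.05,0,0,0,0.05,0,0,0,0,0]'

```text
time_s: 4.95
tool_pos: [0.4341, 0.2171, 0.0227]
eef_rot: [-0.458, 3.108, -0.0]
force: [-0.1, 0.9, 1.3]
gripper_width: 0.0006
finger_force: 0.6
```

Emit:
send_rows --increments '[0,0,0.04,0,0,0,0,0]'

```text
time_s: 5.12
tool_pos: [0.4341, 0.2171, 0.0218]
eef_rot: [-0.458, 3.108, -0.0]
force: [-0.6, -0.3, 3.5]
gripper_width: 0.0004
finger_force: 1.6
```

Emit:
send_rows --increments '[0,0,0.03,0,0,0,0,0,0,0,0,0]'

```text
time_s: 5.37
tool_pos: [0.4341, 0.2171, 0.0212]
eef_rot: [-0.458, 3.108, 0.0]
force: [-0.4, 0.1, 5.0]
gripper_width: 0.0002
finger_force: 2.3
```

Emit:
send_rows --increments '[0,0,0.02,0,0,0,0,0,0,0,0,0]'

```text
time_s: 5.62
tool_pos: [0.4341, 0.2171, 0.0208]
eef_rot: [-0.458, 3.108, 0.0]
force: [-1.0, -1.1, 5.9]
gripper_width: 0.0005
finger_force: 2.9
```

Emit:
send_rows --increments '[0,0,-0.4,0,0,0,-0.8,0,0,0,-0.8,-0.96,0,0,-0.8,-0.96,0,0,-0.8,-0.96]'

```text
time_s: 6.03
tool_pos: [0.4338, 0.2168, 0.1112]
eef_rot: [0.85, -3.024, 0.0]
force: [-0.4, 0.2, 0.2]
gripper_width: 0.0004
finger_force: 0.0
```

Emit:
send_rows --increments '[0,0,-0.8,-0.96,0,0,-0.8,-0.96,0,0,-0.8,-0.96,0,0,-0.8,-0.96,0,0,0,-0.96]'

```text
time_s: 6.45
tool_pos: [0.4356, 0.2182, 0.1943]
eef_rot: [-1.459, 2.776, 0.002]
force: [0.1, -0.4, -0.1]
gripper_width: 0.0008
finger_force: 0.0
```

Emit:
send_rows --increments '[0,0,0,-0.96,0.9,-0.735,0,0,0.9,-0.735,0,0,0.9,-0.735,0,0,0.9,-0.735,0,0]' --hand 1

```text
time_s: 6.87
tool_pos: [0.4524, 0.1012, 0.1903]
eef_rot: [1.571, -2.72, -0.0]
force: [0.3, 0.5, -0.2]
gripper_width: 0.0281
finger_force: 0.0
```

Emit:
send_rows --increments '[0.9,-0.735,0,0,0.9,-0.735,0,0,0.9,-0.735,0,0,0.9,-0.735,0,0,0.9,-0.735,0,0]'

```text
time_s: 7.28
tool_pos: [0.4757, -0.0424, 0.1904]
eef_rot: [1.57, -2.721, -0.0]
force: [-0.4, 0.4, -0.3]
gripper_width: 0.062
finger_force: 0.0
```

Emit:
send_rows --increments '[0.9,-0.735,0,0,0.9,-0.735,0,0,0.9,-0.735,0,0,0.9,-0.735,0,0,0.9,-0.735,0,0]'

```text
time_s: 7.7
tool_pos: [0.499, -0.1858, 0.1902]
eef_rot: [1.57, -2.721, -0.001]
force: [1.1, 0.1, -0.0]
gripper_width: 0.0868
finger_force: 0.0
```

```bash
cat > d.py <<'E'
from h import *
import sys
s=state(); M=R.from_rotvec(s["eef_rot"]).as_matrix(); p=np.array([float(v) for v in sys.argv[1:4]])
print("tcp",s["tool_pos"].round(4),"yaw of y",np.degrees(np.arctan2(M[1,1],M[0,1])).round(2),"units",(M.T@(p-s["tool_pos"])/.025).round(2),"q",s["qpos"].round(2),"f",s["force"].round(2),"m",s["moment"].round(3),"t",s["time_s"])
E
python3 d.py 0.5035 -0.2143 0.008
```

```text
tcp [ 0.499  -0.1858  0.1902] yaw of y 149.97 units [ 0.9  -0.73  7.29] q [ 0.01  0.15 -0.35 -0.   -1.06 -0.54] f [ 1.06  0.1  -0.  ] m [ 0.105 -0.057  0.035] t 7.7
```

Emit:
send_rows --increments '[0.9,-0.73,0,0,0,0,0.95,0,0,0,0.95,0,0,0,0.95,0,0,0,0.95,0]'

```text
time_s: 8.12
tool_pos: [0.5033, -0.2134, 0.0942]
eef_rot: [-1.569, 2.722, 0.0]
force: [0.3, 0.7, -1.3]
gripper_width: 0.0875
finger_force: 0.0
```

Emit:
send_rows --increments '[0,0,0.95,0,0,0,0.95,0,0,0,0.8,0,0,0,0.5,0,0,0,0,0]'

```text
time_s: 8.53
tool_pos: [0.5013, -0.2128, 0.0124]
eef_rot: [1.567, -2.718, -0.005]
force: [-0.7, -0.1, 0.5]
gripper_width: 0.0876
finger_force: 0.0
```

```bash
python3 d.py 0.5035 -0.2143 0.008
```

```text
tcp [ 0.5013 -0.2128  0.0124] yaw of y 149.93 units [ 0.01 -0.11  0.18] q [-0.04  0.39 -0.52 -0.   -0.67 -0.48] f [-0.66 -0.06  0.46] m [ 0.054  0.161 -0.084] t 8.5333
```

Emit:
send_rows --increments '[0,0,0,0,0,0,0,0,0,0,0,0,0,0,0,0,0,0,0,0]' --hand 0 --force 40

```text
time_s: 8.95
tool_pos: [0.5043, -0.213, 0.0165]
eef_rot: [-1.57, 2.72, -0.001]
force: [-0.8, 0.3, -0.8]
gripper_width: 0.0601
finger_force: 0.0
```

Emit:
send_rows --increments '[0,0,0,0,0,0,0,0,0,0,0,0,0,0,0,0,0,0,0,0]'

```text
time_s: 9.37
tool_pos: [0.5045, -0.2131, 0.0162]
eef_rot: [-1.57, 2.72, -0.002]
force: [1.0, 0.4, 6.2]
gripper_width: 0.0501
finger_force: 40.0
```

```bash
python3 d.py 0.5035 -0.2143 0.008
```

```text
tcp [ 0.5045 -0.2131  0.0162] yaw of y 149.99 units [0.06 0.01 0.33] q [-0.04  0.38 -0.52  0.   -0.67 -0.48] f [0.98 0.45 6.23] m [ 0.309 -0.077 -0.004] t 9.3667
```

Emit:
send_rows --increments '[0,0,-0.4,0,0,0,-0.4,0,0,0,0,0,0,0,0,0,0,0,0,0]'

```text
time_s: 9.78
tool_pos: [0.5033, -0.2129, 0.0354]
eef_rot: [1.57, -2.721, -0.001]
force: [-1.1, -0.0, -6.9]
gripper_width: 0.0498
finger_force: 40.0
```

Run:
```python
from h import *
s=state(); M=R.from_rotvec(s["eef_rot"]).as_matrix(); print(s["tool_pos"],s["force"],s["moment"],"tool axes",M.T@s["moment"])
```

```text
[ 0.50327243 -0.2129086   0.03539722] [-1.07665513e+00 -6.27142994e-03 -6.88988859e+00] [ 0.19001109 -0.0269512  -0.06263298] tool axes [-0.071801   -0.17800328  0.06255332]
```

Run:
```python
from h import *
L=[]
for i in range(10):
    im=read_camera("side"); s=state(); M=R.from_rotvec(s["eef_rot"]).as_matrix(); L.append(np.r_[M.T@s["moment"],s["force"]])
L=np.array(L); print(L.mean(0).round(3),L.std(0).round(3))
```

```text
[-0.058 -0.23  -0.013  0.123 -0.255 -6.101] [0.034 0.025 0.019 0.515 0.407 0.278]
```

Averaged over ten readings, the moment about tool y is -0.23 N m. The heavy end is therefore at tool +x, the near-right end. I'll set the tin down and regrip it near the light end.

Emit:
send_rows --increments '[0,0,0.3,0,0,0,0.3,0,0,0,0.15,0,0,0,0.05,0,0,0,0,0]'

```text
time_s: 10.7
tool_pos: [0.503, -0.2129, 0.0161]
eef_rot: [1.57, -2.72, -0.001]
force: [-5.8, 4.3, 9.6]
gripper_width: 0.0501
finger_force: 40.0
```

Emit:
send_rows --increments '[0,0,0,0,0,0,0,0,0,0,0,0,0,0,0,0]' --hand 0.75

```text
time_s: 11.03
tool_pos: [0.504, -0.2131, 0.0156]
eef_rot: [-1.57, 2.721, -0.001]
force: [0.0, -0.4, -0.6]
gripper_width: 0.065
finger_force: 0.0
```

Emit:
send_rows --increments '[-0.6,0,0,0,-0.7,0,0,0,-0.5,0,0.2,0,0,0,0.2,0,0,0,0,0]'

```text
time_s: 11.45
tool_pos: [0.5258, -0.1735, 0.0043]
eef_rot: [1.571, -2.719, -0.002]
force: [-0.3, 0.1, -1.1]
gripper_width: 0.0654
finger_force: 0.0
```

Run:
```python
from h import *
im=read_camera("side")[150:280,280:450]; cv2.imwrite("pics/regrip.png",cv2.resize(im,None,fx=4,fy=4)); s=state();print(s["tool_pos"],s["force"],s["gripper_width"])
```

```text
[ 0.52546621 -0.17390586  0.00458122] [-0.13018508  0.07204175  0.97451956] 0.06567811023268551
```

View pics/regrip.png

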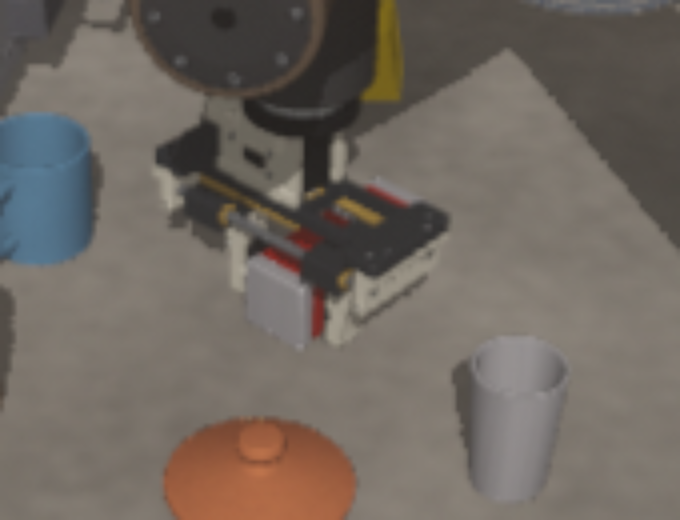

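The fingers straddle the tin just behind its near steel end, at about (290,290), which is the light end. The mug and tumbler are clear of the gripper.

Emit:
send_rows --increments '[0,0,0,0,0,0,0,0,0,0,0,0,0,0,0,0,0,0,0,0]' --hand 0 --force 14

```text
time_s: 11.92
tool_pos: [0.526, -0.1744, 0.0056]
eef_rot: [1.569, -2.721, -0.0]
force: [-0.4, -1.4, -0.8]
gripper_width: 0.0498
finger_force: 14.0
```

Emit:
send_rows --increments '[0,0,-0.3,0,0,0,-0.4,0,0,0,-0.4,0,0,0,-0.4,0,0,0,-0.4,0]'

```text
time_s: 12.33
tool_pos: [0.5263, -0.174, 0.0544]
eef_rot: [-1.57, 2.721, -0.0]
force: [0.2, -0.2, -4.2]
gripper_width: 0.0501
finger_force: 14.0
```

Emit:
send_rows --increments '[0,0,-0.4,0,0,0,-0.4,0,0,0,-0.4,0,0,0,-0.4,0,0,0,0,0]'

```text
time_s: 12.75
tool_pos: [0.5278, -0.174, 0.0956]
eef_rot: [-1.569, 2.718, -0.003]
force: [-1.0, 4.1, 7.9]
gripper_width: 0.0497
finger_force: 14.0
```

Run:
```python
from h import *
im=read_camera("side")[150:280,280:450]; cv2.imwrite("pics/lift.png",cv2.resize(im,None,fx=4,fy=4)); s=state();M=R.from_rotvec(s["eef_rot"]).as_matrix();print(s["tool_pos"],s["force"],M.T@s["moment"],s["gripper_width"])
```

```text
[ 0.5279316  -0.17396372  0.09534832] [-3.15461446  4.83117088 13.74138436] [-2.13596155 -1.05175704  0.16298359] 0.049856382947714786
```

View pics/lift.png

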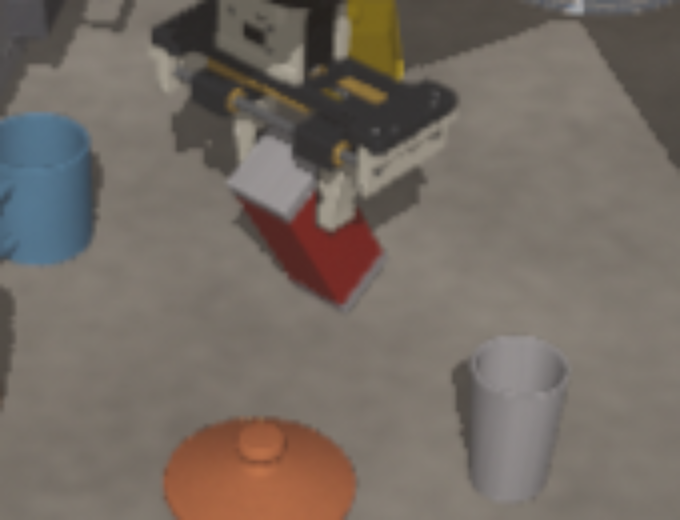

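The tin has swung towards hanging, with its light end up at about (275,180). The wrist force is odd, so I'll check it.

Run:
```python
from h import *
np.set_printoptions(precision=3,suppress=True)
for i in range(5):
    im=read_camera("side"); s=state();M=R.from_rotvec(s["eef_rot"]).as_matrix();print(s["tool_pos"],s["force"],M.T@s["moment"],s["qd"])
t=read_camera("top"); cv2.imwrite("pics/lift2.png",np.vstack([im[80:290,200:500],t[150:350,300:600]]).repeat(2,0).repeat(2,1)[:, :][:600*2])
o=np.hstack([cv2.resize(im[60:300,200:500],(400,320)),cv2.resize(t[130:370,260:560],(400,320))]); cv2.imwrite("pics/lift2.png",o)
```

```text
[ 0.528 -0.174  0.095] [-1.743  4.929 14.019] [-2.077 -1.092  0.122] [ 0.001 -0.    -0.001  0.002 -0.003  0.   ]
[ 0.528 -0.174  0.095] [-1.802  4.679 13.323] [-2.102 -1.051  0.14 ] [-0.    -0.     0.     0.002 -0.001 -0.   ]
[ 0.528 -0.174  0.095] [-2.084  3.591 14.118] [-2.062 -0.977  0.153] [ 0.    -0.    -0.001  0.002  0.001 -0.   ]
[ 0.528 -0.174  0.095] [-1.834  5.338 13.579] [-2.123 -1.033  0.143] [-0.    -0.     0.001 -0.     0.     0.002]
[ 0.528 -0.174  0.095] [-1.771  4.804 13.408] [-1.996 -0.83   0.125] [-0.     0.002 -0.001  0.002  0.003 -0.   ]
```

View pics/lift2.png

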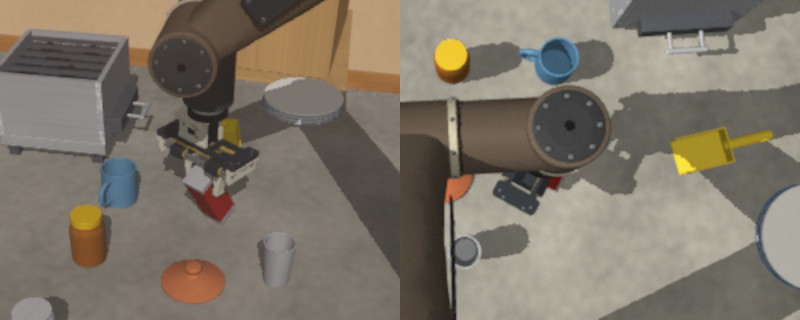

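Run:
```python
from h import *
np.set_printoptions(precision=3,suppress=True)
s=state(); M=R.from_rotvec(s["eef_rot"]).as_matrix(); P=s["tool_pos"]; g=P-.019*M[:,2]; y=M[:,1]
for px in [(292,218),(345,308),(383,255)]:
    o,d=ray("side",(280+px[0]/4,150+px[1]/4)); q0=g+.025*y
    p=o+d*(y@(q0-o))/(y@d); print(p,"rel grip x,z(up):",M[:,0]@(p-g),p[2]-g[2])
print(s["qpos"])
```

```text
[ 0.522 -0.135  0.112] rel grip x,z(up): -0.030991388631841553 -0.002144365533970821
[ 0.492 -0.186  0.007] rel grip x,z(up): 0.02830862628200485 -0.10751277985165134
[ 0.473 -0.219  0.031] rel grip x,z(up): 0.06668009484139979 -0.08302111343843657
[ 0.035  0.285 -0.427  0.001 -0.855 -0.558]
```

Emit:
send_rows --increments '[0,0,-0.2,0,0,0,-0.2,0,0,0,0,0]' --force 20

```text
time_s: 13.35
tool_pos: [0.5264, -0.1741, 0.1036]
eef_rot: [-1.57, 2.721, -0.0]
force: [0.2, 0.5, -5.8]
gripper_width: 0.0498
finger_force: 20.0
```

```bash
python3 d.py .528 -.174 .105
```

```text
tcp [ 0.5264 -0.1741  0.1036] yaw of y 149.98 units [-0.04 -0.05 -0.06] q [ 0.03  0.28 -0.42  0.   -0.88 -0.56] f [ 0.24  0.47 -5.76] m [ 0.183 -0.154 -0.029] t 13.35
```

It now hangs free at -5.8 N, tilted about 27° by pad friction. I'll loosen the grip step by step so it swings down.

Emit:
send_rows --increments '[0,0,-0.2,0,0,0,-0.2,0,0,0,0,0,0,0,0,0]' --force 14

```text
time_s: 13.68
tool_pos: [0.5265, -0.1741, 0.1133]
eef_rot: [-1.57, 2.721, -0.0]
force: [-0.6, -0.1, -5.9]
gripper_width: 0.0498
finger_force: 14.0
```

```bash
cat > m.py <<'E'
from h import *
np.set_printoptions(precision=3,suppress=True)
L=[]
for i in range(3):
    im=read_camera("side"); s=state(); M=R.from_rotvec(s["eef_rot"]).as_matrix(); L.append(np.r_[M.T@s["moment"],s["force"]])
print(s["tool_pos"],np.mean(L,0),s["time_s"])
E
python3 m.py
```

```text
[ 0.526 -0.174  0.113] [-0.077 -0.186  0.003  0.309 -0.165 -6.259] 13.8333
```

Emit:
send_rows --increments '[0,0,0,0,0,0,0,0,0,0,0,0]' --force 10

```text
time_s: 14.08
tool_pos: [0.5262, -0.174, 0.1129]
eef_rot: [1.57, -2.721, -0.0]
force: [-0.8, 0.1, -6.6]
gripper_width: 0.0501
finger_force: 10.0
```

```bash
python3 m.py
```

```text
[ 0.526 -0.174  0.113] [-0.078 -0.183 -0.021  0.488  0.096 -5.651] 14.2333
```

Emit:
send_rows --increments '[0,0,0,0,0,0,0,0,0,0,0,0]' --force 8

```text
time_s: 14.48
tool_pos: [0.5262, -0.1741, 0.1131]
eef_rot: [1.57, -2.721, 0.0]
force: [0.5, 0.1, -6.9]
gripper_width: 0.0498
finger_force: 8.0
```

```bash
python3 m.py
```

```text
[ 0.526 -0.174  0.113] [-0.073 -0.115 -0.017 -0.043  0.09  -5.971] 14.6333
```

Emit:
send_rows --increments '[0,0,0,0,0,0,0,0,0,0,0,0]' --force 6.5

```text
time_s: 14.88
tool_pos: [0.5262, -0.1741, 0.1131]
eef_rot: [1.57, -2.721, -0.0]
force: [-0.3, -0.0, -5.8]
gripper_width: 0.0499
finger_force: 6.5
```

```bash
python3 m.py
python3 - <<'E'
from h import *
im=read_camera("side")[130:260,280:450]; cv2.imwrite("pics/hang.png",cv2.resize(im,None,fx=4,fy=4))
E
```

```text
[ 0.526 -0.174  0.113] [-0.061 -0.137 -0.009  0.364  0.46  -6.474] 15.0333
```

View pics/hang.png

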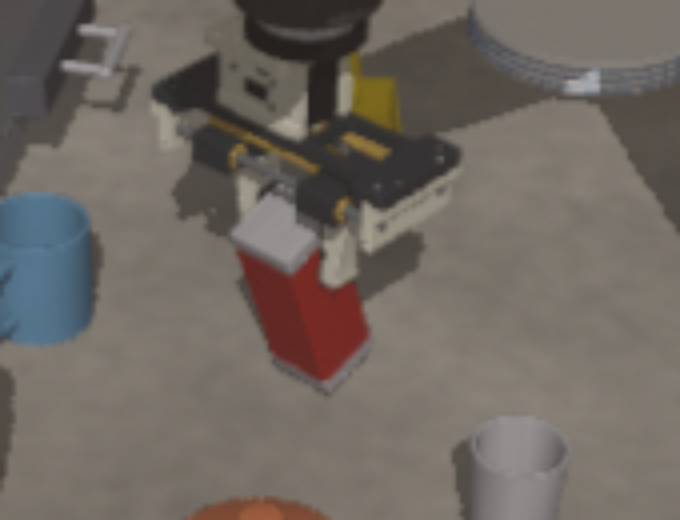

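```bash
cat > ti.py <<'E'
from h import *
np.set_printoptions(precision=3,suppress=True)
def tilt(A,B):
    s=state(); M=R.from_rotvec(s["eef_rot"]).as_matrix(); g=s["tool_pos"]-.019*M[:,2]; y=M[:,1]; r=[]
    for px in (A,B):
        o,d=ray("side",px); p=o+d*(y@(g+.025*y-o))/(y@d); r.append([M[:,0]@(p-g),p[2]-g[2]])
    r=np.array(r); e=r[1]-r[0]; print(r,np.degrees(np.arctan2(e[0],-e[1])),np.hypot(*e))
E
python3 -c "
from ti import *
tilt((280+292/4,130+272/4),(280+325/4,130+390/4));tilt((280+325/4,130+390/4),(280+370/4,130+345/4))"
```

```text
[[-0.034  0.002]
 [ 0.004 -0.113]] 18.316555171470224 0.12106535181257877
[[ 0.004 -0.113]
 [ 0.05  -0.1  ]] 105.856134636414 0.04778238649731545
```

Emit:
send_rows --increments '[0,0,0,0,0,0,0,0]' --force 5.5

```text
time_s: 15.25
tool_pos: [0.5262, -0.1741, 0.113]
eef_rot: [1.57, -2.721, -0.0]
force: [0.0, 0.1, -5.9]
gripper_width: 0.0505
finger_force: 5.5
```

```bash
python3 m.py
```

```text
[ 0.526 -0.174  0.113] [-0.068 -0.164  0.03  -0.009  0.357 -6.657] 15.4
```

Emit:
send_rows --increments '[0.25,0,0,0,0.25,0,0,0,0,0,0,0,0,0,0,0]'

```text
time_s: 15.73
tool_pos: [0.5196, -0.1854, 0.1131]
eef_rot: [1.569, -2.722, -0.0]
force: [0.8, -0.4, -5.8]
gripper_width: 0.0501
finger_force: 5.5
```

```bash
python3 m.py
```

```text
[ 0.52  -0.185  0.113] [-0.061 -0.023  0.014  0.14   0.067 -6.067] 15.8833
```

After a small jerk the moment is near zero, so the tin hangs about upright. I'll firm the grip, raise it and carry it smoothly to the pan.

Emit:
send_rows --increments '[0,0,0,0,0,0,-0.3,0,0,0,-0.6,0,0,0,-0.7,0,0,0,-0.6,0]' --force 30

```text
time_s: 16.3
tool_pos: [0.5202, -0.1849, 0.1695]
eef_rot: [-1.571, 2.721, -0.001]
force: [0.1, -0.2, -6.0]
gripper_width: 0.05
finger_force: 30.0
```

Emit:
send_rows --increments '[-0.1,0.06,-0.3,0,-0.2,0.114,0,0,-0.4,0.228,0,0,-0.6,0.342,0,0,-0.8,0.456,0,0]'

```text
time_s: 16.72
tool_pos: [0.5192, -0.1236, 0.1742]
eef_rot: [1.567, -2.721, -0.002]
force: [1.1, 1.3, -6.1]
gripper_width: 0.0497
finger_force: 30.0
```

Emit:
send_rows --increments '[-0.8,0.456,0,0,-0.8,0.456,0,0,-0.8,0.456,0,0,-0.8,0.456,0,0,-0.8,0.456,0,0]'

```text
time_s: 17.13
tool_pos: [0.5197, -0.0074, 0.1743]
eef_rot: [1.57, -2.719, -0.001]
force: [0.2, -0.0, -5.8]
gripper_width: 0.0499
finger_force: 30.0
```

Emit:
send_rows --increments '[-0.8,0.456,0,0,-0.8,0.456,0,0,-0.8,0.456,0,0,-0.8,0.456,0,0,-0.8,0.456,0,0]'

```text
time_s: 17.55
tool_pos: [0.5202, 0.1075, 0.1743]
eef_rot: [1.57, -2.719, -0.001]
force: [-0.1, 0.0, -6.3]
gripper_width: 0.05
finger_force: 30.0
```

Emit:
send_rows --increments '[-0.8,0.456,0,0,-0.8,0.456,0,0,-0.8,0.456,0,0,-0.8,0.456,0,0,-0.8,0.456,0,0]'

```text
time_s: 17.97
tool_pos: [0.5208, 0.2225, 0.1741]
eef_rot: [1.57, -2.719, -0.0]
force: [0.4, -1.1, -5.7]
gripper_width: 0.0497
finger_force: 30.0
```

Emit:
send_rows --increments '[-0.6,0.342,0,0,-0.4,0.228,0,0,-0.2,0.114,0,0,0,0,0,0]'

```text
time_s: 18.3
tool_pos: [0.5221, 0.2563, 0.1749]
eef_rot: [1.571, -2.719, 0.0]
force: [-0.2, -0.7, -6.6]
gripper_width: 0.05
finger_force: 30.0
```

```bash
python3 m.py; python3 d.py .522 .263 .125
python3 - <<'E'
from h import *
cv2.imwrite("pics/over.png",np.hstack([cv2.resize(read_camera("side")[230:400,250:400],(450,510)),cv2.resize(read_camera("top")[190:330,130:230],(350,490)).copy() if 0 else cv2.resize(read_camera("top")[190:330,130:230],(350,510))]))
E
```

```text
[0.522 0.254 0.175] [-0.013  0.01  -0.004  0.219 -0.02  -5.97 ] 18.45
tcp [0.5223 0.2545 0.1754] yaw of y 149.94 units [-0.29  0.18  2.01] q [ 0.79  0.24 -0.27 -0.   -1.05 -1.31] f [-0.39  0.12 -5.9 ] m [-0.035  0.041 -0.021] t 18.45
```

View pics/over.png

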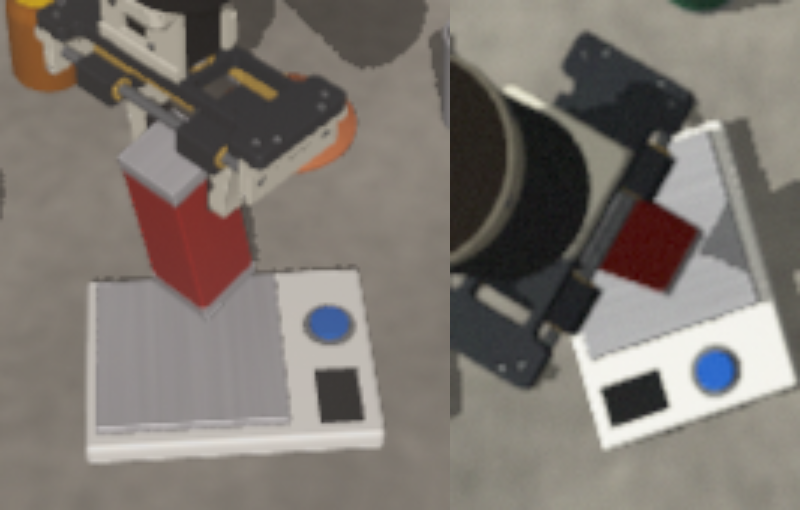

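The tin hangs nearly upright over the pan, with its edge running from (178,205) to (205,318) in the side crop. I'll measure the tilt.

```bash
python3 -c "
from ti import *
tilt((309.3,298.3),(318.3,336))
C=get_calibration('side');T=np.linalg.inv(C['cam_to_world'])
def pr(p):
    q=C['mtx']@(T[:3,:3]@p+T[:3,3]); return q[:2]/q[2]
s=state();M=R.from_rotvec(s['eef_rot']).as_matrix();g=s['tool_pos']-.019*M[:,2]
for t in (0,5,10,15):
    t=np.radians(t);a=np.sin(t)*M[:,0]+np.cos(t)*M[:,2];n=-np.cos(t)*M[:,0]+np.sin(t)*M[:,2]
    print([((pr(g+a*l+.025*n+.025*M[:,1])-[250,230])*3).round() for l in (-25,0,115)] if 0 else [((pr(g+a*l+.025*n+.025*M[:,1])-[250,230])*3).round() for l in (-.025,.115)])
"
```

```text
[[-0.034  0.002]
 [-0.012 -0.12 ]] 10.01641384269553 0.12351365278518515
[array([187., 170.]), array([191., 324.])]
[array([185., 175.]), array([202., 317.])]
[array([183., 179.]), array([213., 309.])]
[array([181., 184.]), array([223., 301.])]
```

Emit:
send_rows --increments '[-0.2,0.08,0.2,0,-0.2,0.1,0.4,0,-0.1,0,0.5,0,0,0,0.5,0,0,0,0.2,0]' --force 20

```text
time_s: 18.97
tool_pos: [0.5247, 0.2684, 0.1293]
eef_rot: [1.57, -2.72, 0.001]
force: [-9.3, 0.1, 26.9]
gripper_width: 0.0499
finger_force: 20.0
```

Emit:
send_rows --increments '[0,0,0,0,0,0,0,0]' --force 8

```text
time_s: 19.13
tool_pos: [0.5248, 0.2685, 0.13]
eef_rot: [1.57, -2.721, 0.0]
force: [0.0, -0.0, -6.2]
gripper_width: 0.0501
finger_force: 8.0
```

```bash
python3 m.py; python3 d.py .522 .263 .122
```

```text
[0.525 0.268 0.13 ] [-0.058 -0.018  0.016  0.139 -0.54  -6.105] 19.2833
tcp [0.5248 0.2685 0.1304] yaw of y 149.97 units [ 0.25 -0.01  0.33] q [ 0.8   0.3  -0.31 -0.   -0.96 -1.33] f [ 0.53 -0.77 -6.33] m [ 0.048 -0.014 -0.026] t 19.2833
```

Emit:
send_rows --increments '[0,0,0.04,0,0,0,0.04,0,0,0,0,0]'

```text
time_s: 19.53
tool_pos: [0.5252, 0.2688, 0.1295]
eef_rot: [-1.57, 2.72, 0.0]
force: [-2.7, -0.3, 2.5]
gripper_width: 0.0502
finger_force: 8.0
```

```bash
python3 m.py
```

```text
[0.525 0.269 0.129] [-1.142  0.668 -0.022 -3.092 -0.295  4.332] 19.6833
```

Emit:
send_rows --increments '[0,0,0.04,0,0,0,0.04,0,0,0,0,0]'

```text
time_s: 19.93
tool_pos: [0.526, 0.2694, 0.1284]
eef_rot: [-1.569, 2.717, 0.0]
force: [-4.2, -0.3, 10.2]
gripper_width: 0.0503
finger_force: 8.0
```

```bash
python3 m.py
```

```text
[0.526 0.269 0.128] [-1.409  0.589  0.    -3.411 -0.12  10.23 ] 20.0833
```

Emit:
send_rows --increments '[0,0,0.04,0,0,0,0.04,0,0,0,0,0]'

```text
time_s: 20.33
tool_pos: [0.5261, 0.2695, 0.1266]
eef_rot: [-1.569, 2.717, 0.001]
force: [-4.5, 0.7, 10.8]
gripper_width: 0.0501
finger_force: 8.0
```

```bash
python3 m.py
```

```text
[0.526 0.27  0.127] [-1.606  0.539  0.022 -3.687  0.196 11.216] 20.4833
```

```bash
cat > tl.py <<'E'
from ti import *
def edge():
    im=read_camera("side"); hs=cv2.cvtColor(im,cv2.COLOR_BGR2HSV)
    m=cv2.inRange(hs,(0,150,40),(8,255,255))|cv2.inRange(hs,(172,150,40),(180,255,255))
    k=np.zeros_like(m); k[250:400,260:345]=m[250:400,260:345]
    n,l,st,_=cv2.connectedComponentsWithStats(k); i=1+st[1:,4].argmax(); k=l==i
    ys=np.where(k.any(1))[0]; x=np.array([np.where(k[y])[0].min() for y in ys])
    print("rows",ys[0],ys[-1],"area",st[i,4]); a,b=ys[0]+4,ys[0]+24
    w=(ys>=a)&(ys<=b); f=np.polyfit(ys[w],x[w],1); print("left edge",f,"resid",np.std(x[w]-np.polyval(f,ys[w])))
    s=state(); M=R.from_rotvec(s["eef_rot"]).as_matrix(); g=s["tool_pos"]-.019*M[:,2]; y=M[:,1]; r=[]
    for v in (a,b):
        o,d=ray("side",(np.polyval(f,v)-.5,v)); p=o+d*(y@(g-.025*y-o))/(y@d); r.append([M[:,0]@(p-g),p[2]-g[2]])
    r=np.array(r); e=r[1]-r[0]; print(r,"tilt",np.degrees(np.arctan2(e[0],-e[1])))
edge()
E
python3 tl.py; python3 -c "
import cv2;import tl" >/dev/null; python3 - <<'E'
E
```

```text
rows 312 351 area 827
left edge [  0.336 185.012] resid 0.271546264451154
[[-0.027 -0.023]
 [-0.012 -0.095]] tilt 12.004503508554073
```

Emit:
send_rows --increments '[0,0,0,0,0,0,-0.2,0,0,0,-0.2,0,-0.2,0,0,0,-0.3,0,0,0]' --force 20

```text
time_s: 21.0
tool_pos: [0.5311, 0.2792, 0.1344]
eef_rot: [1.569, -2.721, -0.0]
force: [0.3, 0.2, -6.8]
gripper_width: 0.0502
finger_force: 20.0
```

Emit:
send_rows --increments '[-0.2,0,0,0,0,0,0,0,0,0,0,0]'

```text
time_s: 21.25
tool_pos: [0.5336, 0.2839, 0.1338]
eef_rot: [1.57, -2.72, 0.0]
force: [-0.5, 0.3, -6.0]
gripper_width: 0.0499
finger_force: 20.0
```

```bash
python3 tl.py; python3 m.py
```

```text
rows 314 353 area 836
left edge [  0.356 172.093] resid 0.28758406943068315
[[-0.028 -0.023]
 [-0.013 -0.094]] tilt 11.810841739162703
[0.533 0.283 0.134] [-0.05  -0.042  0.001 -0.062 -0.013 -5.869] 21.45
```

Emit:
send_rows --increments '[0,0,0,0,0.25,0,0,0,0.2,0,0,0,0,0,0,0,0,0,0,0]' --force 6

```text
time_s: 21.87
tool_pos: [0.5278, 0.2734, 0.1348]
eef_rot: [-1.57, 2.721, 0.0]
force: [0.4, 0.3, -6.0]
gripper_width: 0.0498
finger_force: 6.0
```

```bash
python3 tl.py; python3 m.py; python3 d.py .522 .263 .122
```

```text
rows 310 350 area 868
left edge [  0.295 196.816] resid 0.28833573733272877
[[-0.027 -0.022]
 [-0.015 -0.09 ]] tilt 10.185498192808854
[0.528 0.274 0.135] [-0.07  -0.02   0.027  0.5    0.068 -5.931] 22.0667
tcp [0.5281 0.274  0.1347] yaw of y 149.98 units [ 0.51 -0.01  0.51] q [ 0.81  0.3  -0.29  0.   -0.97 -1.33] f [ 0.61  0.48 -6.4 ] m [ 0.015  0.057 -0.003] t 22.0667
```

Emit:
send_rows --increments '[0,0,0.1,0,0,0,0.08,0,0,0,0.06,0,0,0,0.04,0,0,0,0,0]' --force 7

```text
time_s: 22.48
tool_pos: [0.5279, 0.2738, 0.1274]
eef_rot: [1.57, -2.721, 0.0]
force: [0.1, -1.2, -5.4]
gripper_width: 0.0499
finger_force: 7.0
```

```bash
python3 m.py
```

```text
[0.528 0.274 0.127] [-0.094 -0.028 -0.017 -0.152  0.223 -5.548] 22.6333
```

Emit:
send_rows --increments '[0.1,0,0.02,0,0.1,0,0.02,0,0.1,0,0.02,0,0,0,0,0]'

```text
time_s: 22.97
tool_pos: [0.5243, 0.2672, 0.1266]
eef_rot: [-1.57, 2.72, 0.0]
force: [-0.7, 0.2, -1.0]
gripper_width: 0.0502
finger_force: 7.0
```

```bash
python3 tl.py; python3 m.py
```

```text
rows 310 352 area 925
left edge [  0.231 218.72 ] resid 0.29312186676802154
[[-0.03  -0.018]
 [-0.021 -0.083]] tilt 7.8614254543406945
[0.524 0.267 0.127] [-0.431  0.503 -0.046 -1.037 -0.662  1.214] 23.1667
```

Emit:
send_rows --increments '[0.1,0,0.02,0,0.1,0,0.02,0,0.1,0,0.02,0,0,0,0,0]'

```text
time_s: 23.5
tool_pos: [0.5204, 0.2605, 0.1248]
eef_rot: [-1.57, 2.721, -0.0]
force: [-0.6, -0.3, 1.7]
gripper_width: 0.05
finger_force: 7.0
```

```bash
python3 tl.py; python3 m.py
```

```text
rows 307 352 area 1002
left edge [  0.127 254.145] resid 0.26967994498528913
[[-0.031 -0.012]
 [-0.027 -0.074]] tilt 3.472716445901183
[0.521 0.261 0.125] [-0.397  0.879 -0.032 -1.419 -1.907  4.378] 23.7
```

Emit:
send_rows --increments '[0.1,0,0.02,0,0.1,0,0.02,0,0,0,0,0]'

```text
time_s: 23.95
tool_pos: [0.5179, 0.2563, 0.1234]
eef_rot: [1.57, -2.721, 0.0]
force: [-0.9, -1.3, 2.7]
gripper_width: 0.0499
finger_force: 7.0
```

```bash
python3 tl.py; python3 m.py
```

```text
rows 305 352 area 1053
left edge [  0.103 263.367] resid 0.2848833515944154
[[-0.032 -0.008]
 [-0.03  -0.068]] tilt 2.3843029133845954
[0.518 0.256 0.123] [ 0.208  0.541 -0.03  -0.444 -2.069  1.733] 24.15
```

Emit:
send_rows --increments '[0.08,0,0.01,0,0,0,0,0]' --force 4

```text
time_s: 24.32
tool_pos: [0.5168, 0.2546, 0.1229]
eef_rot: [1.57, -2.721, 0.0]
force: [1.6, -1.0, -1.7]
gripper_width: 0.0502
finger_force: 4.0
```

```bash
python3 tl.py; python3 m.py
```

```text
rows 305 352 area 1068
left edge [  0.07 274.2 ] resid 0.2540944852238083
[[-0.032 -0.009]
 [-0.031 -0.068]] tilt 0.7861798921612441
[0.517 0.255 0.123] [ 0.596  0.224  0.033  1.005 -1.111 -2.191] 24.5167
```

Emit:
send_rows --increments '[0,0,0,0,0,0,0,0,0,0,0,0]' --hand 0.62

```text
time_s: 24.77
tool_pos: [0.5171, 0.2551, 0.1235]
eef_rot: [-1.57, 2.721, 0.0]
force: [-1.0, 0.5, -0.7]
gripper_width: 0.054
finger_force: 0.0
```

Emit:
send_rows --increments '[0,0,0,0,0,0,0,0,0,0,0,0]' --hand 0.85

```text
time_s: 25.02
tool_pos: [0.517, 0.255, 0.1234]
eef_rot: [-1.57, 2.721, 0.0]
force: [-0.8, -0.3, -0.8]
gripper_width: 0.0691
finger_force: 0.0
```

```bash
python3 tl.py; python3 m.py
```

```text
rows 304 352 area 1106
left edge [  0.058 278.13 ] resid 0.28080192610960725
[[-0.031 -0.007]
 [-0.031 -0.065]] tilt 0.23908134595049982
[0.517 0.255 0.123] [-0.086 -0.037  0.008  0.034  0.34   0.06 ] 25.2167
```

Released, with the tin upright at 0.2°. I'll retreat straight up and check its place.

Emit:
send_rows --increments '[0,0,-0.3,0,0,0,-0.6,0,0,0,-0.9,0,0,0,-0.9,0,0,0,-0.9,0]'

```text
time_s: 25.63
tool_pos: [0.517, 0.2547, 0.2149]
eef_rot: [-1.57, 2.721, -0.0]
force: [1.0, 0.1, -0.4]
gripper_width: 0.0747
finger_force: 0.0
```

Emit:
send_rows --increments '[0,0,-0.9,0,0,0,-0.9,0,-0.8,0.4,0,0,-0.8,0.4,0,0,-0.8,0.4,0,0]'

```text
time_s: 26.05
tool_pos: [0.5213, 0.3225, 0.2599]
eef_rot: [-1.568, 2.72, 0.001]
force: [0.6, -0.1, -0.7]
gripper_width: 0.0745
finger_force: 0.0
```

Emit:
send_rows --increments '[-0.8,0.4,0,0,-0.8,0.4,0,0,-0.8,0.4,0,0,0,0,0,0,0,0,0,0]'

```text
time_s: 26.47
tool_pos: [0.5249, 0.3896, 0.2581]
eef_rot: [1.572, -2.719, 0.0]
force: [0.1, -0.2, -0.6]
gripper_width: 0.0747
finger_force: 0.0
```

Run:
```python
from h import *
np.set_printoptions(precision=3,suppress=True)
s=state();print(s["tool_pos"],s["force"],s["time_s"])
for n,b in (("top",(120,180,240,330)),("side",(250,200,400,400))):
    im=read_camera(n); hs=cv2.cvtColor(im,cv2.COLOR_BGR2HSV)
    c=mask(im,(0,140,40),(8,255,255),b); x,y,w,h=cv2.boundingRect(c); print(n,cen(c),(x,y,w,h),cv2.contourArea(c))
    if n=="side":
        for v in (y+h-1,): print("bottom band centre ray at z .04",plane("side",(x+w/2,v),.04))
    k=mask(im,(0,0,120),(180,45,255),(x-15,y-15,x+w+15,y+h+15)) if n=="top" else None
    if k is not None: print("grey",cv2.minAreaRect(k))
    print(n,"red at z .166:",plane(n,cen(c),.166),"z .096",plane(n,cen(c),.096))
```

```text
[0.525 0.39  0.258] [ 0.076 -0.228 -0.585] 26.4667
top (188.69252873563218, 258.9760536398467) (179, 247, 19, 22) 174.0
grey ((188.0, 272.0), (48.0, 22.0), 0.0)
top red at z .166: [0.506 0.224 0.166] z .096 [0.511 0.241 0.096]
side (314.35964912280696, 332.183014354067) (296, 309, 34, 44) 836.0
bottom band centre ray at z .04 [0.515 0.292 0.04 ]
side red at z .166: [0.495 0.348 0.166] z .096 [0.512 0.288 0.096]
```

```bash
python3 -c "
from rig import *
print(finish_job())"
```

```text
the job is handed in; nothing more can be done
None
```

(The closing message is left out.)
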